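# Fit the axle of a bench ink roller

### The job

Lift the black rubber roller off its low rest and lay it on the two raised V-saddles of the roller frame, between the two cheeks. Then take the steel axle by its square wooden handle and thread it, from either side, through the bush in one cheek, the roller and the bush in the other cheek, until its tip sticks out at least a centimetre beyond the far cheek. Finish while still gripping the handle and holding the axle there at rest, lined up so that it does not bear hard on the bushes, and leave the marker, the tubes and the brayer where they lie.

Things in the scene. Friction and masses are not known exactly. Their poses are not given: they have to be found in the camera images.
- frame: Wooden roller frame fixed to the table: base plate 110 x 176 x 14 mm with two upright cheeks and two V-saddles between them. Origin: centre of the underside, on the table; z up; y along the axis of the bushes. The cheeks are 56 mm wide (x), 12 mm thick, at y = -64 to -52 and 52 to 64 mm, their tops 128 mm above the table.
- frame_axis (a point): Mid-point of the axis through both bushes, 100 mm above the table; axes as the frame's. The roller's centre lies here when it rests in both saddles, its bore then in line with the bushes. The saddles are ribs 10 mm thick, 36 mm either side along y, each a 90 degree V open upward with arms ending at x = +-23 mm, 88 mm above the table.
- bush_right (a point): Centre of the bush's mouth on the outer face of the cheek at the frame's -y, 64 mm from frame_axis. The bush is a through hole along y, 14 mm in diameter, its mouths chamfered by 2.5 mm, with a thin brass ring round it.
- bush_left (a point): The same on the outer face of the cheek at the frame's +y, 64 mm from frame_axis; same bush.
- roller_center (a point): Centre of the loose black rubber roller: 50 mm diameter, 90 mm long, 16 mm bore right through, about 0.2 kg. It lies level, its y axis along its length (x and z anywhere round it). It starts in two V-saddles of a low wooden rest, its centre 50 mm above the table; these are 10 mm thick, 36 mm either side of the centre, 38 mm high.
- axle_handle (a point): Centre of the axle's square wooden handle, 16 x 16 x 44 mm, sides upright; y runs along the axle from handle to tip. The axle is loose, about 0.06 kg; its steel rod, 10 mm in diameter, begins 22 mm ahead of this point. It starts level, 47 mm above the table, in two notched posts about 50 mm high, 47 and 127 mm ahead of this point; the handle overhangs freely.
- axle_tip (a point): Tip of the axle, on its centre line, 177 mm ahead (+y) of axle_handle; axes as there. The last 7 mm taper to 5 mm diameter.
- marker: White paint marker with a dark cap lying on the table, 13 x 129 x 13 mm; origin under its middle. Leave alone.
- tube_a: Paint tube lying on the table, 30 x 124 x 22 mm; origin under its middle. Leave alone.
- tube_b: Paint tube lying on the table, 31 x 124 x 21 mm; origin under its middle. Leave alone.
- ink_brayer: Hand brayer with a wooden handle lying on the table, 103 x 159 x 35 mm; origin under its middle. Leave alone.
Not all that is in view belongs to the job. Leave any pink or yellow look-alike of the part that bears roller_center alone.

How it is judged:
On the way, in this order (a step that is already met when the one before it is completed fails the run):
1. the roller rests in both saddles of the frame and is released (x of roller_center in the frame of frame_axis between -0.005 and 0.005 m and y of roller_center in the frame of frame_axis between -0.01 and 0.01 m and z of roller_center in the frame of frame_axis between -0.005 and 0.005 m and angle between the y axis of roller_center and the y axis of frame_axis, either way round below 0.07 rad and contact force between the fingers and roller below 0.1 N and contact force between frame and roller above 0.5 N), for 0.3 s.
2. the axle's tip has passed the first bush and lies between the cheeks, the roller still in its saddles (x of roller_center in the frame of frame_axis between -0.005 and 0.005 m and y of roller_center in the frame of frame_axis between -0.01 and 0.01 m and z of roller_center in the frame of frame_axis between -0.005 and 0.005 m and angle between the y axis of roller_center and the y axis of frame_axis, either way round below 0.07 rad and y of axle_tip in the frame of frame_axis between -0.05 and 0.05 m and x of axle_tip in the frame of frame_axis between -0.009 and 0.009 m and z of axle_tip in the frame of frame_axis between -0.009 and 0.009 m), for 0.1 s.
At the end, for the whole second after the job is handed in: Roller in both saddles, untouched (5 mm across, 10 mm along, 4 deg); axle through both bushes, tip 7.5 mm or more past the far cheek, handle outside the near one, within 6-9 mm and 3.4 deg of the bush axis; handle gripped (over 3 N, within 40 mm), axle at rest, under 15 N on the frame (x of roller_center in the frame of frame_axis between -0.005 and 0.005 m and y of roller_center in the frame of frame_axis between -0.01 and 0.01 m and z of roller_center in the frame of frame_axis between -0.005 and 0.005 m and angle between the y axis of roller_center and the y axis of frame_axis, either way round below 0.07 rad and contact force between the fingers and roller below 0.1 N and angle between the y axis of axle_tip and the y axis of frame_axis, either way round below 0.06 rad and x of axle_tip in the frame of frame_axis between -0.006 and 0.006 m and z of axle_tip in the frame of frame_axis between -0.006 and 0.006 m and x of axle_handle in the frame of frame_axis between -0.009 and 0.009 m and z of axle_handle in the frame of frame_axis between -0.009 and 0.009 m and ((y of axle_tip in the frame of frame_axis above 0.0715 m and y of axle_handle in the frame of frame_axis below -0.06 m) or (y of axle_tip in the frame of frame_axis below -0.0715 m and y of axle_handle in the frame of frame_axis above 0.06 m)) and contact force between the fingers and axle above 3 N and distance between the grasp point and axle_handle below 0.04 m and contact force between frame and axle below 15 N and linear speed of axle below 0.02 m/s); the arm keeps its last pose, push and grip.
It fails at once if a bystander (marker, tube or brayer) is moved by more than 3 cm (distance of any of marker, tube_a, tube_b, ink_brayer from where it was at the start of the episode above 0.03 m).
It also fails if it takes over 61 s, if anything falls off the work surface, if the arm or the gripper's body presses on something with over 40 N, if the wrist force passes 120 N, or if a joint passes its speed limit or range.

### The arm

A 6-joint arm with a two-finger parallel gripper is mounted at the origin on a cart in front of the work surface, level with it; the furniture and walls round the work are solid. World frame = base frame: x ahead of the robot, y to its left, z up, the work surface at z = 0. Lengths are in m, angles in rad, forces in N, time in s.
With the tool pointing down it reaches from about 0.375 to 0.925 m from the base axis. Payload 5.7 kg.
Tool frame: the origin (TCP) lies midway between the tips of the shut fingers; the grasp point (between the pads) lies 19 mm behind it; z points along the fingers, x is the direction in which the jaws open and shut, and the axes are right-handed (so a half turn about z gives the same grasp; the last joint's range is limited). The gripper opens to 88 mm and grips with 3 to 60 N. Pads are 20 mm wide; open, the fingers measure 115 mm over their backs; the gripper's body (75 mm by 178 mm) begins 61 mm behind the grasp point.
Start: joints at [-1.277, 0.359, 1.51, -0, 1.272, -0.115], TCP at [0.238, -0.551, 0.223] pointing down, gripper open.
Joint ranges: [-2.97, 2.97], [-1.01, 2.36], [0.21, 2.38], [-0.96, 4.11], [0.2, 2.71], [-2.98, 2.98]. Speed limits (rad/s): [2.39, 2.39, 3.14, 3.14, 3.14, 3.14].

### API

Orientations are given as a unit quaternion [x, y, z, w].
In Python, from bench import move_ptp, servo_line, goto_joints, move_gripper, sleep, inverse_kinematics, capture, PlanningError, close_job, spot_in, silhouettes, current_clock, current_joint_pos, current_qvel, current_joint_torque, current_position, current_orientation, current_force, current_torque, current_finger_gap gives the robot as it stands. Calls block until the motion is done:
- move_ptp(position, orientation): joint-space move of the TCP to a pose.
- servo_line(position, orientation=None, rate=0.15, contact_N=None): straight line of the TCP; orientation=None keeps the orientation; rate is the mean speed in m/s. With contact_N (N) it stops when the force on the tool has changed by that much, and returns True; else False.
- goto_joints(angles): joint-space move.
- move_gripper(opening): finger opening in m; the grip force is fixed at half the most; returns when the fingers have stopped.
- sleep(seconds).
- inverse_kinematics(position, orientation): joint angles nearest the present ones, or None.
- capture(name): name is "scene" or "top" or "wrist"; returns a dict with "image" (480x640x3 uint8, blue, green, red), "range_z" (480x640 float32, m along the optical axis (not along the pixel's ray), 0 where there is no reading), "intrinsics" (3x3 intrinsics, pixels), "R" (3x3) and "t" (3): a world point X has camera coordinates R X + t. Camera axes: x right, y down, z forward; pixel columns grow to the right and rows downward; lengths in m; the calibration is good to about 2 mm. A picture is of the moment at which its call begins.
A pose or a line that the arm cannot do raises PlanningError and nothing moves.
- close_job(): hands the job in, once; it reports no verdict.
Trained networks look in the newest picture that a camera, given by its name, has taken for a name from the list of things; names that differ only in an ending like _2 or _b are one class to them, and where a whole thing is asked for, a point or a joint stands for the part that bears it (a point fixed in the world has none). Each returns a list of dicts, best first, with "conf" (0 to 1); they miss things now and then, are a little off and sometimes report something else, mostly with a low value. They report only what shows in the picture. A call takes as long as a camera call. They do not tell look-alikes from the thing itself.
- spot_in(camera, query): "xy" ([column, row] in pixels, amid what is visible of it).
- silhouettes(camera, query): "region" (480x640 bool, what is visible of it) and "xy" ([column, row] in pixels, amid what is visible of it).
Readings, each from a call of its own:
- current_clock(): time.
- current_joint_pos(): joint angles.
- current_qvel(): joint speeds.
- current_joint_torque(): joint torques, N m.
- current_position(): TCP position.
- current_orientation(): TCP orientation.
- current_force(): force on the tool from outside, world axes, zero at the start.
- current_torque(): the same for the moment, N m.
- current_finger_gap(): finger opening in m.
Only numpy, scipy, OpenCV 4.12 (cv2) and the standard library are available. Lean on these libraries where they do the work, as an engineer would, in place of code of your own. Each camera call takes 0.05 s, during which the arm holds its last target.

## Working session

There is one attempt and no reset: what is moved stays moved. The work goes in short steps, each a Python script; the robot and the scene stay as the last script left them, time stands still between calls to the robot, and variables do not carry over. Pictures are saved under pics/ and viewed, and the job is handed in when it is done.

```bash
ls; mkdir -p pics; python3 - <<'E'
from bench import *
import cv2
for n in ("scene","top","wrist"):
    c=capture(n); cv2.imwrite(f"pics/{n}0.png",c["image"]); print(n,c["intrinsics"].tolist(),c["R"].round(3).tolist(),c["t"].round(3).tolist())
    for q in ("frame","roller_center","axle_handle","axle_tip","bush_left","bush_right","marker","tube_a","ink_brayer"):
        print(q,[( [int(v) for v in d["xy"]],round(d["conf"],2)) for d in spot_in(n,q)])
print(current_clock())
E
```

```text
pics
scene [[448.1730407906911, 0.0, 315.6894979817929], [0.0, 448.1730407906911, 241.2189935533128], [0.0, 0.0, 1.0]] [[-0.705, -0.709, -0.004], [-0.533, 0.534, -0.656], [0.468, -0.46, -0.755]] [0.456, 0.304, 1.11]
frame [([342, 235], 0.62)]
roller_center [([350, 287], 0.83), ([257, 353], 0.78), ([299, 305], 0.67)]
axle_handle [([422, 198], 0.73), ([343, 235], 0.36)]
axle_tip [([424, 195], 0.58)]
bush_left [([345, 180], 0.74), ([338, 233], 0.73)]
bush_right [([339, 236], 0.83)]
marker [([391, 265], 0.74)]
tube_a [([255, 253], 0.76), ([345, 177], 0.69)]
ink_brayer [([163, 365], 0.56)]
top [[484.0189410298354, 0.0, 320.3369215246779], [0.0, 484.0189410298354, 234.4721672651179], [0.0, 0.0, 1.0]] [[-0.017, -1.0, 0.012], [-0.997, 0.016, -0.076], [0.076, -0.013, -0.997]] [0.087, 0.566, 1.332]
frame [([350, 238], 0.72)]
roller_center [([309, 293], 0.94), ([203, 283], 0.79), ([253, 274], 0.65)]
axle_handle [([458, 262], 0.71)]
axle_tip [([460, 262], 0.66)]
bush_left [([353, 236], 0.81)]
bush_right [([351, 237], 0.77)]
marker [([365, 299], 0.5)]
tube_a [([431, 171], 0.84), ([275, 188], 0.65)]
ink_brayer [([136, 225], 0.95)]
wrist [[410.43390219616913, 0.0, 322.18757442390205], [0.0, 410.43390219616913, 238.4703429873906], [0.0, 0.0, 1.0]] [[0.397, -0.918, -0.0], [-0.879, -0.38, 0.289], [-0.265, -0.115, -0.957]] [-0.6, -0.035, 0.392]
frame []
roller_center []
axle_handle []
axle_tip []
bush_left []
bush_right []
marker []
tube_a []
ink_brayer []
1.5
```

View pics/scene0.png

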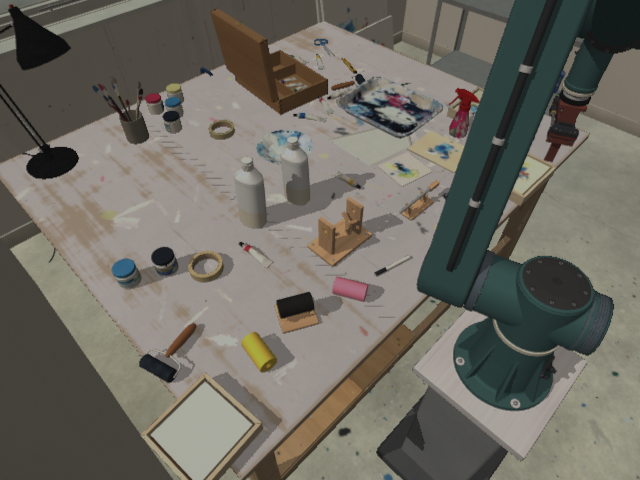

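View pics/top0.png

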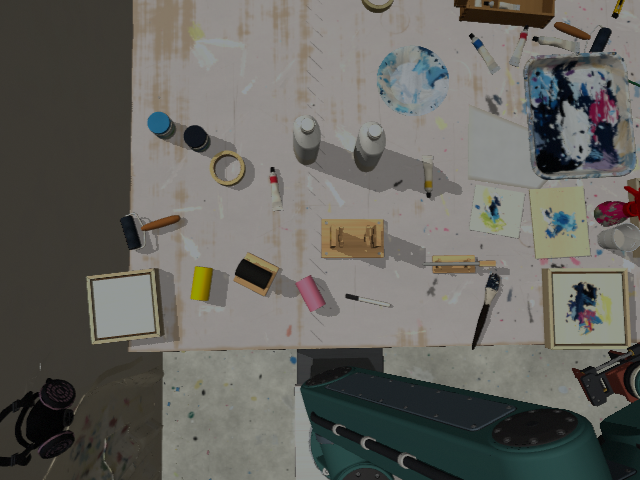

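Candidates for the roller in top view are pink (310,293), yellow (203,283), black in its wooden rest (257,274) and the brayer's black head (132,232). The description fits the one at (257,274). The axle's handle is the block at the right end, about (488,264), and the tip points left (+y).

```bash
python3 - <<'E'
from bench import *
import cv2,numpy as np
c=capture("top"); s=capture("scene")
im=c["image"]
def crop(im,x0,y0,x1,y1,f): return cv2.resize(im[y0:y1,x0:x1],None,fx=f,fy=f,interpolation=cv2.INTER_CUBIC)
cv2.imwrite("pics/t_crop.png",crop(im,190,205,510,315,2.5))
cv2.imwrite("pics/s_crop.png",crop(s["image"],240,160,460,330,3.6))
K=c["intrinsics"];D=c["range_z"]
v,u=np.nonzero(D>0)
P=np.stack([(u-K[0,2])/K[0,0]*D[v,u],(v-K[1,2])/K[1,1]*D[v,u],D[v,u]],1)
W=np.full((480,640,3),np.nan); W[v,u]=(P-c["t"])@c["R"]
np.save("W.npy",W)
for n,box in dict(roller=(230,245,285,300),frame=(315,210,390,265),axle=(425,250,505,280),marker=(340,285,395,312)).items():
    x0,y0,x1,y1=box; w=W[y0:y1,x0:x1].reshape(-1,3); w=w[~np.isnan(w[:,0])]
    print(n,np.percentile(w[:,2],[1,10,50,90,99]).round(4))
    for lo,hi in ((.012,.02),(.03,.045),(.04,.06),(.06,.08),(.085,.12),(.12,.14)):
        m=(w[:,2]>lo)&(w[:,2]<hi)
        if m.sum()>5: q=w[m]; print(lo,hi,m.sum(),q.mean(0).round(4),q.min(0).round(4),q.max(0).round(4))
print(W[330,250],W[250,420])
E
```

```text
roller [-0.0054 -0.0022  0.0032  0.0724  0.0777]
0.012 0.02 136 [0.4612 0.252  0.0137] [0.4047 0.203  0.012 ] [0.5196 0.3199 0.0182]
0.03 0.045 26 [0.4578 0.2434 0.0379] [0.4193 0.2123 0.0311] [0.5022 0.3083 0.0449]
0.04 0.06 45 [0.4653 0.2498 0.0542] [0.4257 0.2107 0.041 ] [0.5018 0.3073 0.06  ]
0.06 0.08 581 [0.4621 0.2606 0.0714] [0.423  0.2124 0.0601] [0.5017 0.3095 0.0798]
frame [-0.0051 -0.0015  0.0123  0.0708  0.1311]
0.012 0.02 1520 [ 0.5552 -0.0084  0.0154] [ 0.502  -0.1002  0.012 ] [0.6117 0.0753 0.02  ]
0.03 0.045 27 [ 0.5535 -0.0408  0.0378] [ 0.5294 -0.0649  0.0302] [0.5842 0.0519 0.0447]
0.04 0.06 52 [ 0.5547 -0.0085  0.0511] [ 0.5283 -0.0728  0.0419] [0.585  0.0523 0.0598]
0.06 0.08 110 [ 0.5565 -0.0212  0.0716] [ 0.53   -0.0651  0.0604] [0.5824 0.0445 0.08  ]
0.085 0.12 90 [ 0.5551 -0.0348  0.0947] [ 0.5284 -0.0743  0.0851] [0.5845 0.0513 0.1135]
0.12 0.14 220 [ 0.5579 -0.0115  0.1287] [ 0.5298 -0.0759  0.1214] [0.5863 0.0521 0.1356]
axle [-0.0049 -0.0017  0.0037  0.0509  0.0581]
0.012 0.02 205 [ 0.4741 -0.3063  0.014 ] [ 0.435 -0.422  0.012] [ 0.5051 -0.2366  0.0199]
0.03 0.045 19 [ 0.4799 -0.2978  0.0403] [ 0.4657 -0.3845  0.0328] [ 0.4931 -0.2425  0.0449]
0.04 0.06 350 [ 0.4797 -0.3044  0.0524] [ 0.4657 -0.3966  0.0412] [ 0.4945 -0.2052  0.06  ]
0.06 0.08 7 [ 0.4781 -0.3744  0.0607] [ 0.4741 -0.3939  0.0601] [ 0.4851 -0.3617  0.0615]
marker [-0.0051 -0.0023  0.0015  0.0096  0.0152]
0.012 0.02 97 [ 0.3836 -0.0448  0.0139] [ 0.3655 -0.1133  0.012 ] [0.4007 0.0117 0.0183]
[ 0.3050069   0.27834296 -0.00031376] [ 0.52035926 -0.20427006  0.00248388]
```

View pics/t_crop.png

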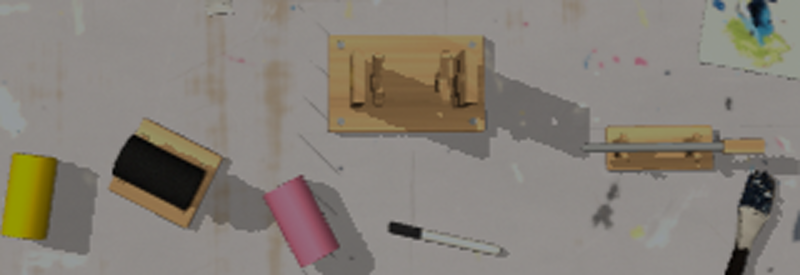

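View pics/s_crop.png

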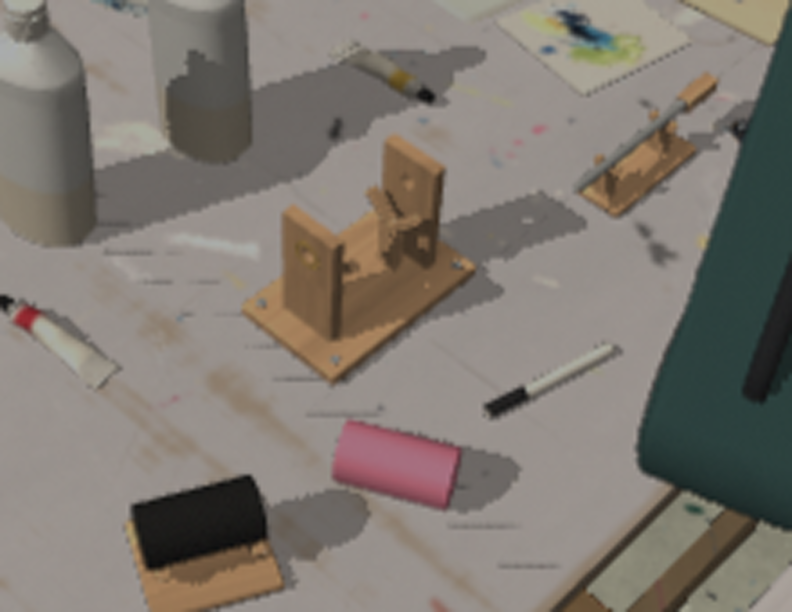

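```bash
cat > h.py <<'E'
from bench import *
import cv2,numpy as np
from scipy.spatial.transform import Rotation as Rn
def cloud(c):
    K=c["intrinsics"];D=c["range_z"];v,u=np.nonzero(D>0)
    P=np.stack([(u-K[0,2])/K[0,0]*D[v,u],(v-K[1,2])/K[1,1]*D[v,u],D[v,u]],1)
    W=np.full(D.shape+(3,),np.nan); W[v,u]=(P-c["t"])@c["R"]; return W
def proj(c,X):
    p=np.atleast_2d(X)@c["R"].T+c["t"]; q=p@c["intrinsics"].T; return q[:,:2]/q[:,2:]
def down(xdir):  # tool down, jaw x direction angle xdir in world
    x=np.array([np.cos(xdir),np.sin(xdir),0]);z=np.array([0,0,-1.]);y=np.cross(z,x)
    return Rn.from_matrix(np.stack([x,y,z],1)).as_quat()
def backto(c,uv,z):
    """pixel -> world point at height z"""
    K=c["intrinsics"];r=np.array([(uv[0]-K[0,2])/K[0,0],(uv[1]-K[1,2])/K[1,1],1])@c["R"]
    o=-c["R"].T@c["t"]; return o+r*(z-o[2])/r[2]
def rect(q):
    (cx,cy),(w,h),a=cv2.minAreaRect((q[:,:2]*1000).astype(np.float32)); return cx/1000,cy/1000,w,h,a
E
python3 - <<'E'
from h import *
W=np.load("W.npy")
def sel(box,lo,hi):
    x0,y0,x1,y1=box; w=W[y0:y1,x0:x1].reshape(-1,3); w=w[~np.isnan(w[:,0])]; return w[(w[:,2]>lo)&(w[:,2]<hi)]
def pca(q):
    m=q[:,:2].mean(0);u,s,vt=np.linalg.svd(q[:,:2]-m);return m.round(4),np.arctan2(vt[0,1],vt[0,0]),s.round(3)
q=sel((230,245,285,300),.055,.085);print(pca(q),rect(q))
q=sel((315,210,390,265),.008,.02);print(rect(q))
q=sel((315,210,390,265),.12,.14);print(pca(q),rect(q))
q=sel((425,250,505,280),.045,.07);print(pca(q),rect(q))
R=Rn.from_quat(current_orientation()).as_matrix();p=current_position();print(R.round(3),p)
c=capture("wrist");o=-c["R"].T@c["t"]; print("cam in tool",R.T@(o-p),(R.T@c["R"].T).round(3)); print(current_joint_pos())
E
```

```text
(array([0.4623, 0.2606]), np.float64(-2.0545949418109926), array([0.647, 0.34 ])) (0.4621094665527344, 0.2612922668457031, 90.45693969726562, 48.06650161743164, 62.682861328125)
(0.5631378173828125, -0.007313087463378907, 199.8739776611328, 147.03878784179688, 89.01631164550781)
(array([ 0.5579, -0.0115]), np.float64(-1.587214676430431), array([0.861, 0.243])) (0.5579818115234375, -0.011887321472167969, 127.28294372558594, 54.71735763549805, 89.16868591308594)
(array([ 0.4797, -0.3058]), np.float64(1.5605064604811487), array([1.029, 0.089])) (0.48032748413085935, -0.3009141845703125, 27.608369827270508, 191.53274536132812, 0.9136633276939392)
[[ 0.397 -0.918 -0.   ]
 [-0.918 -0.397  0.   ]
 [-0.    -0.    -1.   ]] [ 0.23848875 -0.55051369  0.2226097 ]
cam in tool [ 3.22808853e-05 -7.98245044e-02 -1.62698750e-01] [[ 1.    -0.001 -0.   ]
 [ 0.001  0.957  0.289]
 [-0.    -0.289  0.957]]
[-1.27710139e+00  3.58820417e-01  1.51041230e+00  2.75215694e-06
  1.27252652e+00 -1.15049739e-01]
```

```bash
python3 - <<'E'
from h import *
a=np.radians(62.6)-np.pi/2
move_ptp([0.462,0.261,0.20],down(a)); print(current_clock(),current_joint_pos().round(3) if hasattr(current_joint_pos(),'round') else 0)
c=capture("wrist");cv2.imwrite("pics/w1.png",c["image"]);W=cloud(c);np.save("W1.npy",W)
for q in ("roller_center",):
    for d in silhouettes("wrist",q):
        w=W[d["region"]];w=w[w[:,2]>.055]; print(d["xy"],d["conf"],d["region"].sum(), rect(w) if len(w) else 0, np.percentile(w[:,2],[50,90,98]) if len(w) else 0)
print(proj(c,[0.462,0.261,.075]))
E
```

```text
4.6083 [ 0.383  0.283  1.688 -0.     1.171  0.862]
[314.9, 213.8] 0.87 7890 (0.46188629150390625, 0.26380914306640624, 89.93824005126953, 48.6424446105957, 62.67770004272461) [0.07281106 0.07564545 0.07637753]
[200.4, 55.9] 0.73 9244 0 0
[352.3, 364.9] 0.6 3389 (0.47258477783203123, 0.28681796264648435, 0.7931143045425415, 0.0, -135.69061279296875) [0.29272923 0.2931373  0.29321892]
[[320.95409885 228.71718406]]
```

View pics/w1.png

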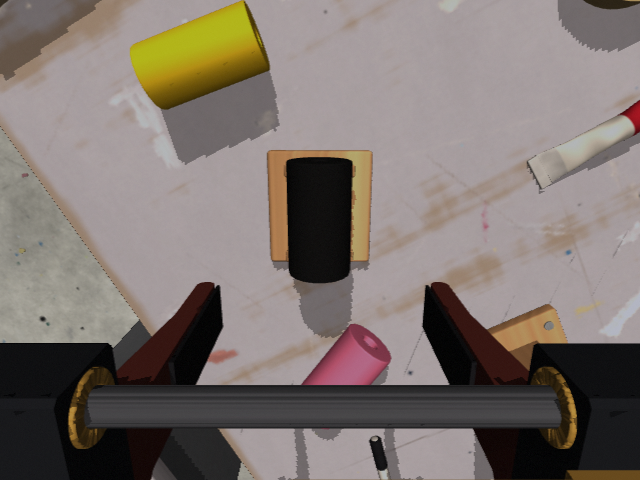

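View: the black roller sits in its wooden rest at (320,218); the yellow one at (200,56) and pink at (352,364) are look-alikes. The two measurements agree within 2.5 mm. Now I'll grasp it.

```bash
python3 - <<'E'
from h import *
a=np.radians(62.65)-np.pi/2
servo_line([0.462,0.2625,0.032],down(a),rate=0.12); print(current_clock(),current_force())
move_gripper(0.03); print(current_finger_gap(),current_force())
servo_line([0.462,0.2625,0.22],down(a),rate=0.2)
print(current_finger_gap(),current_force(),current_clock())
f=np.radians(89.1)-np.pi/2
move_ptp([0.558,-0.0119,0.22],down(f))
c=capture("wrist");cv2.imwrite("pics/w2.png",c["image"]);W=cloud(c);np.save("W2.npy",W)
print(current_clock())
E
```

```text
6.2583 [ 0.16587133  1.04108678 -0.24296916]
0.04885086444067736 [-4.24494882  3.40071762  3.10485422]
0.04873881959314744 [-0.15746852 -0.89695402 -2.55055092] 8.0417
9.2083
```

View pics/w2.png

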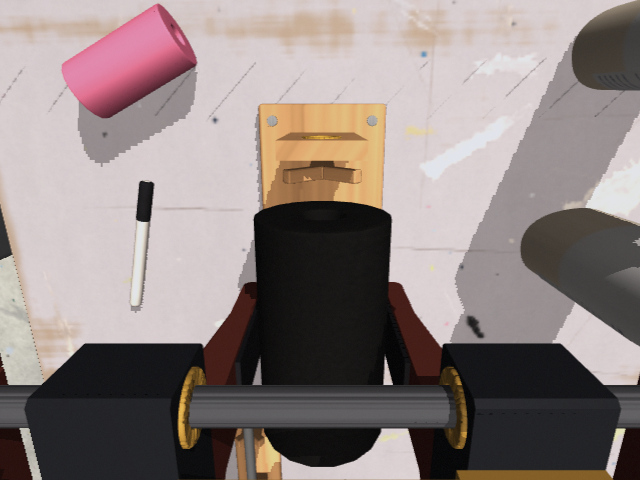

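```bash
python3 - <<'E'
from h import *
W=np.load("W2.npy")
f=np.radians(89.1); ey=np.array([np.cos(f),np.sin(f)]); ex=np.array([ey[1],-ey[0]])
B=W[95:210,240:410].reshape(-1,3)
def show(n,q):
    d=q[:,:2]-[0.558,-0.0119]; X=d@ex;Y=d@ey; print(n,len(q),"x",X.min().round(4),X.max().round(4),"y",Y.min().round(4),Y.max().round(4),"z",np.median(q[:,2]).round(4))
show("cheek",B[(B[:,2]>.12)&(B[:,2]<.135)])
q=B[(B[:,2]>.115)&(B[:,2]<.135)];print(rect(q))
show("base",B[(B[:,2]>.009)&(B[:,2]<.019)])
show("saddle",B[(B[:,2]>.075)&(B[:,2]<.095)])
R=W[195:470,245:400].reshape(-1,3);R=R[(R[:,2]>.22)&(R[:,2]<.275)];show("roller",R)
T=R[R[:,2]>.25];d=T[:,:2].mean(0);show("rollertop",T);u,s,vt=np.linalg.svd(T[:,:2]-d);print(np.degrees(np.arctan2(vt[0,1],vt[0,0])))
z=[(round(y,3),round(float(np.percentile(R[np.abs((R[:,:2]-[0.558,-0.0119])@ey-y)<.003,2],98)),4)) for y in np.arange(-.04,.045,.02) if (np.abs((R[:,:2]-[0.558,-0.0119])@ey-y)<.003).any()];print(z)
E
```

```text
bash:   626 Killed                     python3 - <<'E'
from h import *
W=np.load("W2.npy")
f=np.radians(89.1); ey=np.array([np.cos(f),np.sin(f)]); ex=np.array([ey[1],-ey[0]])
B=W[95:210,240:410].reshape(-1,3)
def show(n,q):
    d=q[:,:2]-[0.558,-0.0119]; X=d@ex;Y=d@ey; print(n,len(q),"x",X.min().round(4),X.max().round(4),"y",Y.min().round(4),Y.max().round(4),"z",np.median(q[:,2]).round(4))
show("cheek",B[(B[:,2]>.12)&(B[:,2]<.135)])
q=B[(B[:,2]>.115)&(B[:,2]<.135)];print(rect(q))
show("base",B[(B[:,2]>.009)&(B[:,2]<.019)])
show("saddle",B[(B[:,2]>.075)&(B[:,2]<.095)])
R=W[195:470,245:400].reshape(-1,3);R=R[(R[:,2]>.22)&(R[:,2]<.275)];show("roller",R)
T=R[R[:,2]>.25];d=T[:,:2].mean(0);show("rollertop",T);u,s,vt=np.linalg.svd(T[:,:2]-d);print(np.degrees(np.arctan2(vt[0,1],vt[0,0])))
z=[(round(y,3),round(float(np.percentile(R[np.abs((R[:,:2]-[0.558,-0.0119])@ey-y)<.003,2],98)),4)) for y in np.arange(-.04,.045,.02) if (np.abs((R[:,:2]-[0.558,-0.0119])@ey-y)<.003).any()];print(z)
E
```

Full SVD blew the memory; I'll use a covariance instead.

```bash
cat > m.py <<'E'
from h import *
W=np.load("W2.npy")
f=np.radians(89.1); ey=np.array([np.cos(f),np.sin(f)]); ex=np.array([ey[1],-ey[0]])
B=W[95:210,240:410].reshape(-1,3)
def show(n,q):
    d=q[:,:2]-[0.558,-0.0119]; X=d@ex;Y=d@ey; print(n,len(q),"x",X.min().round(4),X.max().round(4),"y",Y.min().round(4),Y.max().round(4),"z",np.median(q[:,2]).round(4))
show("cheek",B[(B[:,2]>.12)&(B[:,2]<.135)])
q=B[(B[:,2]>.115)&(B[:,2]<.135)];print(rect(q))
show("base",B[(B[:,2]>.009)&(B[:,2]<.019)])
show("saddle",B[(B[:,2]>.075)&(B[:,2]<.095)])
R=W[195:470,245:400].reshape(-1,3);R=R[(R[:,2]>.22)&(R[:,2]<.275)];show("roller",R)
T=R[R[:,2]>.25];show("rollertop",T);w,v=np.linalg.eigh(np.cov(T[:,:2].T));print(np.degrees(np.arctan2(v[1,1],v[0,1])))
for y in np.arange(-.04,.045,.02):
    m=np.abs((R[:,:2]-[0.558,-0.0119])@ey-y)<.003
    if m.any(): print(round(y,3),np.percentile(R[m,2],95).round(4))
E
python3 m.py
```

```text
cheek 1932 x -0.0289 0.0272 y 0.0538 0.0659 z 0.1286
(0.5581306762695313, 0.047937904357910156, 12.104839324951172, 56.09212875366211, 89.07991790771484)
base 8567 x -0.0558 0.0545 y -0.0017 0.0893 z 0.0146
saddle 841 x -0.0292 0.0272 y 0.0329 0.0665 z 0.0836
roller 29482 x -0.0329 0.0321 y -0.044 0.0469 z 0.2597
rollertop 24793 x -0.0276 0.0269 y -0.044 0.0469 z 0.2606
88.9260293682582
-0.04 0.263
-0.02 0.249
0.0 0.2653
0.02 0.2632
0.04 0.2633
```

View: the roller is held level and aligned. The frame's +y cheek is at (322,135) and its saddle at (322,175), and the measured sizes match (56×12, 110 wide, 128 high). Next I lower it.

```bash
python3 - <<'E'
from h import *
f=np.radians(89.08)-np.pi/2
x,y=0.5577,-0.0117
servo_line([x,y,0.11],down(f),rate=0.15); print(current_force())
r=servo_line([x,y,0.079],down(f),rate=0.04,contact_N=3); print(r,current_position(),current_force(),current_clock())
move_gripper(0.075); print(current_finger_gap(),current_clock())
servo_line([x,y,0.25],down(f),rate=0.2)
c=capture("wrist");cv2.imwrite("pics/w3.png",c["image"]);np.save("W2.npy",cloud(c))
c=capture("top");cv2.imwrite("pics/t3.png",cv2.resize(c["image"][190:300,260:520],None,fx=3,fy=3)); np.save("W3.npy",cloud(c))
print(current_clock())
E
python3 m.py | head -5
```

```text
[ 0.52632118 -1.16601379 -2.46437301]
True [ 0.55679701 -0.01166194  0.08192449] [-0.73323044  0.6179834   2.29612726] 10.75
0.0750234002547775 11.3583
12.45
cheek 3466 x -0.0288 0.0272 y 0.0143 0.0659 z 0.1257
(0.5577244873046875, 0.027839941024780275, 52.952484130859375, 56.0716552734375, 88.75891876220703)
base 6791 x -0.0557 0.0546 y -0.0101 0.0894 z 0.0146
saddle 266 x -0.0292 0.0274 y 0.033 0.0667 z 0.0897Traceback (most recent call last):
  File "m.py", line 11, in <module>
    R=W[195:470,245:400].reshape(-1,3);R=R[(R[:,2]>.22)&(R[:,2]<.275)];show("roller",R)
                                                                       ~~~~^^^^^^^^^^^^
  File "m.py", line 6, in show
    d=q[:,:2]-[0.558,-0.0119]; X=d@ex;Y=d@ey; print(n,len(q),"x",X.min().round(4),X.max().round(4),"y",Y.min().round(4),Y.max().round(4),"z",np.median(q[:,2]).round(4))
                                                                 ~~~~~^^
    return umr_minimum(a, axis, None, out, keepdims, initial, where)
ValueError: zero-size array to reduction operation minimum which has no identity
```

View pics/w3.png

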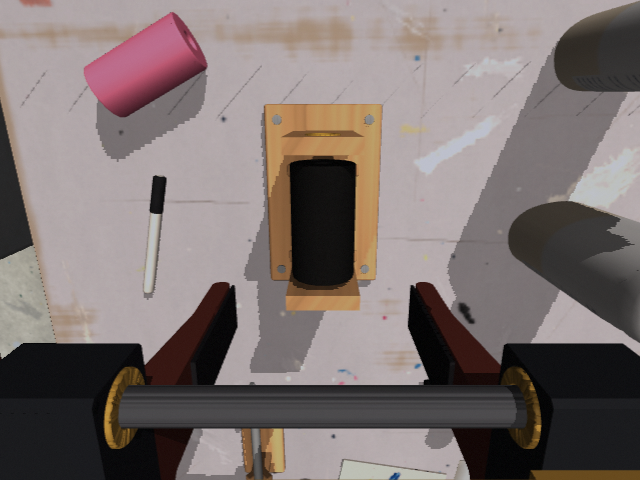

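View pics/t3.png

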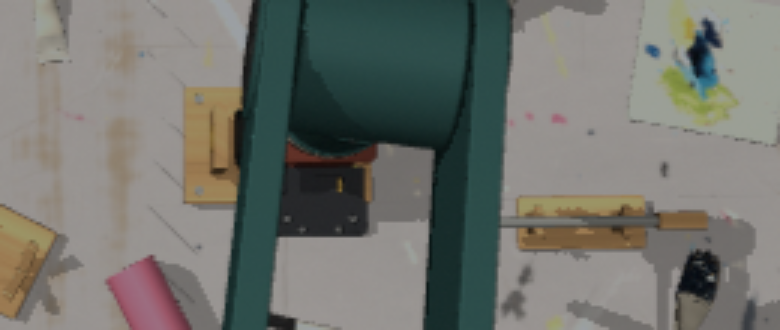

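```bash
python3 - <<'E'
from h import *
W=np.load("W2.npy")
f=np.radians(89.08); ey=np.array([np.cos(f),np.sin(f)]); ex=np.array([ey[1],-ey[0]]);O=[0.558,-0.0119]
def show(n,q):
    d=q[:,:2]-O; X=d@ex;Y=d@ey; print(n,len(q),"x",X.min().round(4),X.max().round(4),"mid",((X.min()+X.max())/2).round(4),"y",Y.min().round(4),Y.max().round(4),"mid",((Y.min()+Y.max())/2).round(4),"z",np.median(q[:,2]).round(4))
def s(r0,r1,lo,hi): 
    q=W[r0:r1,262:385].reshape(-1,3);return q[(q[:,2]>lo)&(q[:,2]<hi)]
show("+cheek",s(120,150,.12,.135)); show("-cheek",s(270,320,.12,.135)); q=s(155,290,.108,.13)
q=q[((q[:,:2]-O)@ey<.05)&((q[:,:2]-O)@ey>-.05)];show("roller",q);w,v=np.linalg.eigh(np.cov(q[:,:2].T));print(np.degrees(np.arctan2(v[1,1],v[0,1])),np.percentile(q[:,2],[90,99]))
Y=(q[:,:2]-O)@ey
for y in(-.035,0,.035): print(y,np.percentile(q[np.abs(Y-y)<.004,2],90))
E
```

```text
+cheek 1141 x -0.0288 0.0272 mid -0.0008 y 0.0575 0.0659 mid 0.0617 z 0.1286
-cheek 1999 x -0.0287 0.0274 mid -0.0007 y -0.0622 -0.0306 mid -0.0464 z 0.1277
roller 7504 x -0.0284 0.0258 mid -0.0013 y -0.05 0.0461 mid -0.0019 z 0.1228
89.1266393922952 [0.12566356 0.1266349 ]
-0.035 0.12577158033490707
0 0.1257602589687959
0.035 0.1256166877008967
```

Roller is seated: top 0.1258, level, centred within about 1 mm along the frame. Next I look at the axle up close, including the paint brush near the handle.

```bash
python3 - <<'E'
from h import *
W=np.load("W3.npy")
f=np.radians(89.5)-np.pi/2
move_ptp([0.48,-0.375,0.20],down(f)); move_gripper(0.04)
c=capture("wrist");cv2.imwrite("pics/w4.png",c["image"]);W=cloud(c);np.save("W4.npy",W)
print(current_clock())
for d in spot_in("wrist","axle_handle"): print(d["xy"],d["conf"])
q=W[:330].reshape(-1,3);q=q[(q[:,2]>.046)&(q[:,2]<.065)&(abs(q[:,0]-.48)<.03)]
for lo in np.arange(-.42,-.19,.01):
    s=q[(q[:,1]>lo)&(q[:,1]<=lo+.01)]
    if len(s): print(lo.round(3),len(s),s[:,0].min().round(4),s[:,0].max().round(4),((s[:,0].min()+s[:,0].max())/2).round(4),np.percentile(s[:,2],90).round(4),s[:,1].min().round(4))
print(proj(c,[[.48,-.375,.055],[.48,-.2,.047]]))
E
```

```text
14.6167
[322.8, 136.9] 0.63
-0.4 137 0.472 0.487 0.4795 0.0565 -0.3956
-0.39 241 0.4721 0.4871 0.4796 0.0563 -0.3898
-0.38 246 0.4723 0.4871 0.4797 0.0565 -0.3799
-0.37 253 0.4718 0.4871 0.4795 0.0566 -0.37
-0.36 277 0.4718 0.4873 0.4796 0.0564 -0.36
-0.35 168 0.475 0.4842 0.4796 0.053 -0.35
-0.34 178 0.4751 0.4843 0.4797 0.0531 -0.34
-0.33 408 0.4654 0.4943 0.4798 0.0525 -0.3297
-0.32 179 0.4754 0.4844 0.4799 0.0532 -0.32
-0.31 182 0.4755 0.4845 0.48 0.0529 -0.3099
-0.3 195 0.4757 0.4846 0.4801 0.0531 -0.3
-0.29 188 0.4759 0.4846 0.4802 0.0531 -0.2895
-0.28 193 0.4754 0.4847 0.48 0.0531 -0.28
-0.27 216 0.4754 0.4847 0.4801 0.0531 -0.27
-0.26 215 0.4755 0.4848 0.4802 0.053 -0.2599
-0.25 518 0.4658 0.4954 0.4806 0.0526 -0.25
-0.24 227 0.4759 0.4849 0.4804 0.053 -0.24
-0.23 215 0.476 0.4857 0.4808 0.0532 -0.23
[[321.84971833 221.99797367]
 [319.34698698 -34.40030469]]
```

View pics/w4.png

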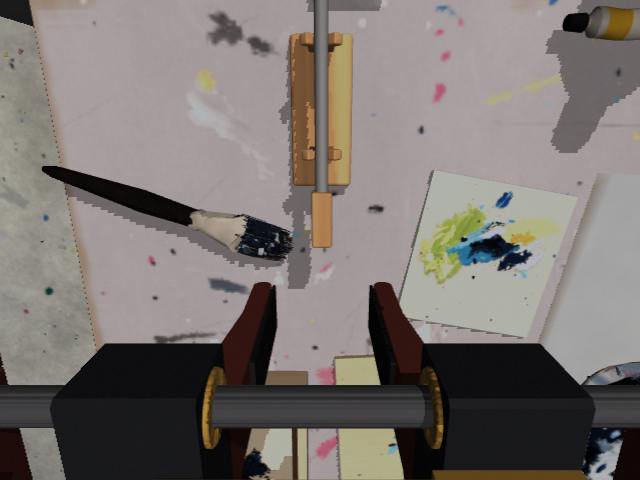

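View: handle at (322,220), rod running up the picture to the tip, and the brush tip at (292,240), close to the left finger. Checking the brush's height.

```bash
python3 - <<'E'
from h import *
W=np.load("W4.npy")
q=W[205:265,190:305].reshape(-1,3);q=q[(q[:,2]>.006)&(q[:,2]<.1)];print(len(q),q[:,0].max(),q[:,1].min(),q[:,1].max(),np.percentile(q[:,2],[50,90,99]))
E
```

```text
3181 0.4529047656633418 -0.42347750464162454 -0.3716307464615956 [0.01599956 0.01870201 0.02007141]
```

```bash
python3 - <<'E'
from h import *
f=np.radians(89.6)-np.pi/2
x,y=0.4795,-0.3745
move_gripper(0.034)
move_ptp([x,y,0.09],down(f))
servo_line([x,y,0.028],down(f),rate=0.1); print(current_clock(),current_force())
move_gripper(0.0); print(current_finger_gap(),current_force(),current_position())
servo_line([x,y,0.16],down(f),rate=0.15)
print(current_finger_gap(),current_force(),current_clock(),current_position())
c=capture("wrist");cv2.imwrite("pics/w5.png",c["image"]);W=cloud(c);np.save("W5.npy",W)
q=W[:330].reshape(-1,3);q=q[(q[:,2]>.14)&(q[:,2]<.21)&(abs(q[:,0]-.48)<.03)]
for lo in np.arange(-.42,-.19,.01):
    s=q[(q[:,1]>lo)&(q[:,1]<=lo+.01)]
    if len(s): print(lo.round(3),len(s),((s[:,0].min()+s[:,0].max())/2).round(4),np.percentile(s[:,2],90).round(4),s[:,1].min().round(4),s[:,1].max().round(4))
E
```

```text
16.2917 [ 1.28241003 -0.45054628  0.33109665]
0.015500990273880537 [-1.08053986  0.55584149  2.29924123] [ 0.47954776 -0.37470457  0.02840467]
0.015939689074899416 [-0.43872356 -0.25076869 -1.56054517] 17.75 [ 0.47893371 -0.37392636  0.15904071]
-0.38 56 0.4795 0.1862 -0.3709 -0.37
-0.37 3357 0.4794 0.1961 -0.37 -0.36
-0.36 1367 0.4795 0.1866 -0.36 -0.35
-0.35 704 0.4793 0.1834 -0.35 -0.34
-0.34 721 0.4796 0.1835 -0.34 -0.33
-0.33 799 0.4795 0.1835 -0.33 -0.32
-0.32 848 0.4796 0.1835 -0.32 -0.31
-0.31 889 0.4796 0.1835 -0.31 -0.3001
-0.3 938 0.4796 0.1836 -0.2999 -0.29
-0.29 1016 0.4798 0.1836 -0.29 -0.28
-0.28 1081 0.4798 0.1836 -0.28 -0.27
-0.27 1048 0.4798 0.1836 -0.27 -0.2606
```

View pics/w5.png

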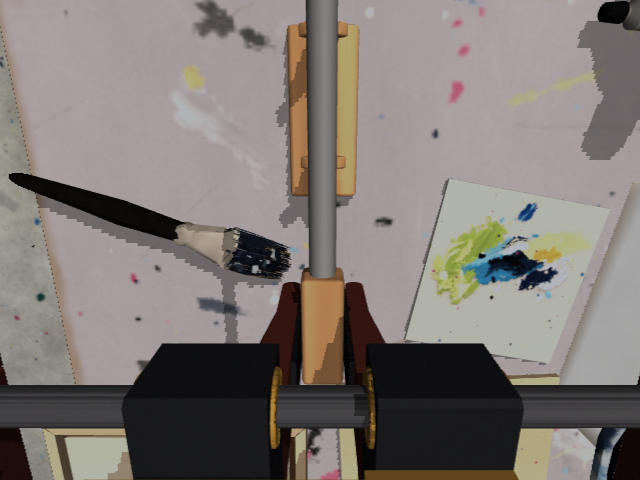

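View: the axle is gripped, level and aligned with the jaws, with the handle at (322,325). Moving to in front of the -y bush.

```bash
cat >> h.py <<'E'
FA=np.radians(89.08); EY=np.array([np.cos(FA),np.sin(FA)]); EX=np.array([EY[1],-EY[0]]); C0=np.array([0.557,-0.0105])
def P(s,dx=0,z=0.0814): return [*(C0+s*EY+dx*EX),z]
QF=down(FA-np.pi/2)
E
python3 - <<'E'
from h import *
print(current_position())
move_ptp(P(-0.275,z=0.13),QF); servo_line(P(-0.275),QF,rate=0.1); sleep(0.3)
print(current_clock(),current_position(),P(-.275),current_force())
for n in("top","scene"):
    c=capture(n); b=proj(c,[[*(C0-.2*EY),.1]])[0].astype(int)
    p=proj(c,[[*(C0+s*EY),.1] for s in (-.098,-.064,0.,.064)]); print(n,p.round(1).tolist())
    m=p.mean(0).astype(int); im=c["image"][max(0,m[1]-70):m[1]+70,max(0,m[0]-60):m[0]+140]; print(max(0,m[0]-60),max(0,m[1]-70))
    cv2.imwrite(f"pics/{n}6.png",cv2.resize(im,None,fx=4,fy=4,interpolation=cv2.INTER_CUBIC))
E
```

```text
[ 0.47883583 -0.37384993  0.15877511]
19.2833 [ 0.55295561 -0.28567738  0.0820454 ] [np.float64(0.5525845067379302), np.float64(-0.28546454938637567), 0.0814] [ 0.13047362  0.69565626 -0.5759805 ]
top [[391.4, 235.7], [378.5, 235.7], [354.2, 235.7], [329.9, 235.7]]
303 165
scene [[362.8, 202.6], [355.1, 208.1], [340.1, 219.0], [324.4, 230.3]]
285 144
```

View pics/top6.png

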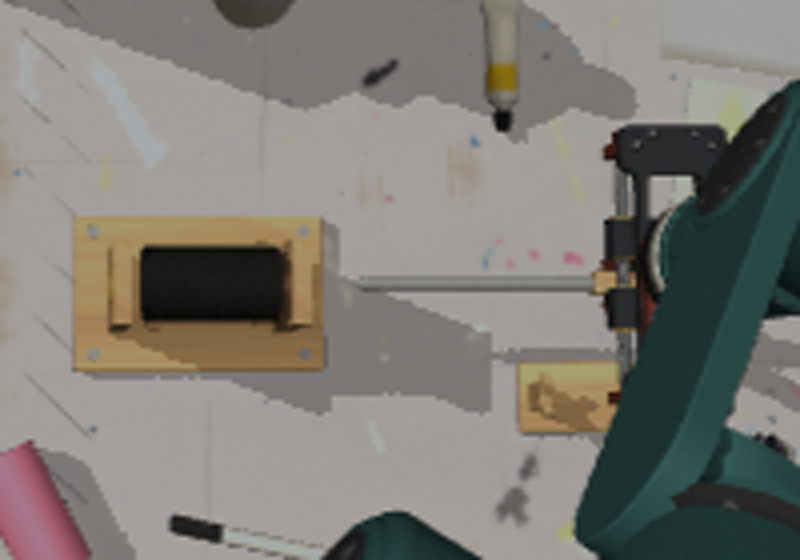

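View pics/scene6.png

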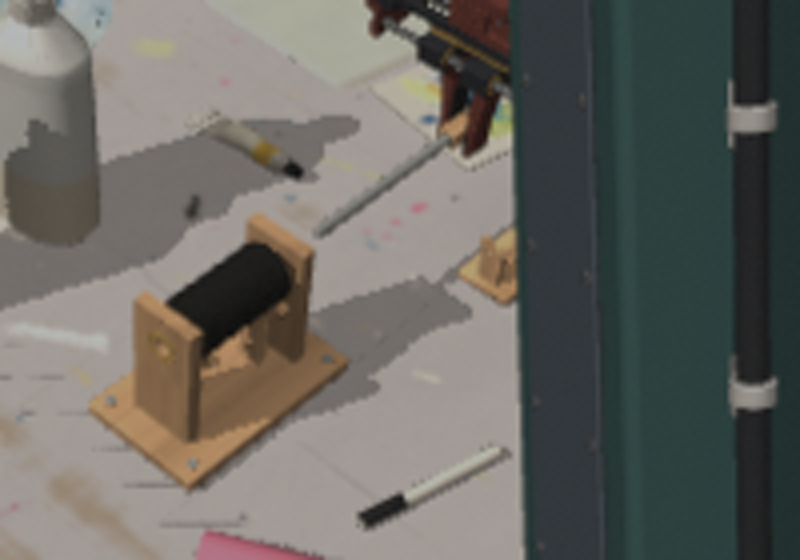

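View: in the top view the rod (row 284 of the crop, tip at col 360) lines up with the roller's midline (row 284). In the scene view it is level, heading for the bush. Inserting with a contact stop.

```bash
python3 - <<'E'
from h import *
f0=np.array(current_force())
for s in (-.235,-.20,-.16,-.12,-.094):
    r=servo_line(P(s),QF,rate=0.05,contact_N=4)
    print(s,r,current_clock(),np.round(current_position(),4),np.round(P(s),4),(np.array(current_force())-f0).round(2),current_finger_gap())
    if r: break
c=capture("scene");cv2.imwrite("pics/scene7.png",cv2.resize(c["image"][170:270,280:430],None,fx=5,fy=5,interpolation=cv2.INTER_CUBIC))
E
```

```text
-0.235 False 20.3333 [ 0.5534 -0.2457  0.0815] [ 0.5532 -0.2455  0.0814] [-0.2   0.66  1.02] 0.015680954663524368
-0.2 False 21.1833 [ 0.554  -0.2106  0.0815] [ 0.5538 -0.2105  0.0814] [-0.02  0.04 -0.05] 0.016138575122620964
-0.16 False 22.1333 [ 0.5546 -0.1706  0.0815] [ 0.5544 -0.1705  0.0814] [0.31 1.08 1.51] 0.01565741535500006
-0.12 False 23.0833 [ 0.5552 -0.1306  0.0814] [ 0.5551 -0.1305  0.0814] [0.26 0.11 1.  ] 0.016106204918901475
-0.094 False 23.75 [ 0.5555 -0.1043  0.0814] [ 0.5555 -0.1045  0.0814] [-0.07  0.4   0.59] 0.015755266139493185
```

View pics/scene7.png

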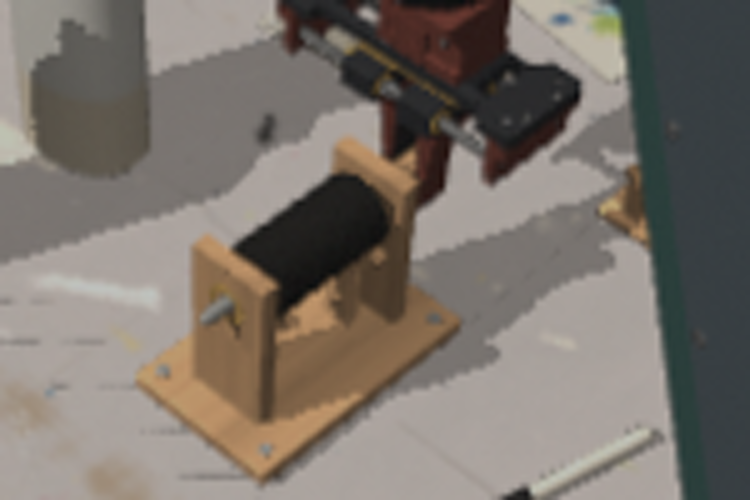

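View: the tip sticks out of the far bush, around (207,318) in the crop. Measuring the protrusion and the roller.

```bash
python3 - <<'E'
from h import *
sleep(0.5)
c=capture("scene")
for s in (.06,.064,.074,.08,.085,.09): print(s,((proj(c,[*(C0+s*EY),.1])[0]-[280,170])*5).round(0))
for d in spot_in("scene","axle_tip"): print(d)
w=capture("wrist");cv2.imwrite("pics/w8.png",w["image"]);W=cloud(w)
q=W[:340,200:440].reshape(-1,3);q=q[(q[:,2]>.085)&(q[:,2]<.16)];d=(q[:,:2]-C0);S=d@EY;X=d@EX
for lo in np.arange(-.12,.1,.01):
    m=(S>lo)&(S<=lo+.01)
    if m.sum()>5:print(lo.round(3),m.sum(),X[m].min().round(4),X[m].max().round(4),np.percentile(q[m,2],90).round(4),S[m].max().round(4))
print(np.array(current_force()).round(2),np.round(current_position(),4),current_clock())
E
```

```text
0.06 [227. 298.]
0.064 [222. 302.]
0.074 [209. 311.]
0.08 [202. 316.]
0.085 [195. 321.]
0.09 [189. 325.]
-0.1 504 -0.0076 0.0083 0.1091 -0.09
-0.09 4003 -0.0191 0.0198 0.1251 -0.08
-0.08 870 -0.0075 0.0083 0.1091 -0.0719
-0.07 2030 -0.0278 0.0283 0.1293 -0.06
-0.06 9658 -0.0279 0.0285 0.1292 -0.0501
-0.05 2151 -0.0232 0.0237 0.1256 -0.04
-0.04 4697 -0.0235 0.0238 0.1256 -0.03
-0.03 5042 -0.0234 0.0239 0.1257 -0.02
-0.02 5472 -0.0233 0.0248 0.1257 -0.01
-0.01 5843 -0.0235 0.0238 0.1257 -0.0
-0.0 6341 -0.0234 0.0238 0.1257 0.01
0.01 3175 -0.0235 0.0239 0.1256 0.0175
[ 0.27  0.09 -0.63] [ 0.5555 -0.1045  0.0814] 24.45
```

View pics/w8.png

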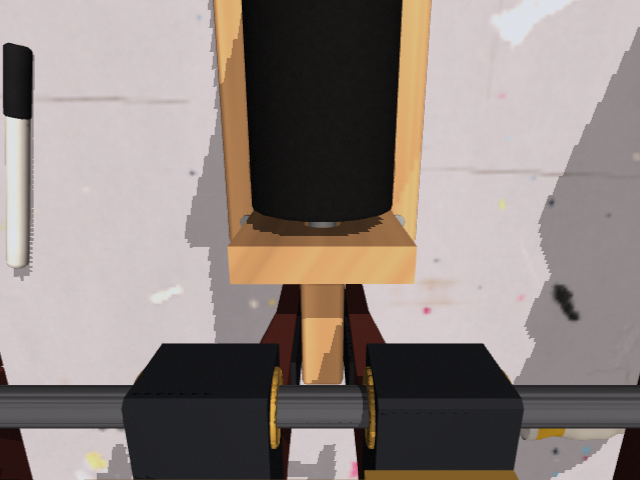

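Handle front is about 7 mm clear of the near cheek, which puts the tip 15–19 mm past the far one. Roller is centred and its top is unchanged. Forces are under 1 N, so I'm advancing 2 mm, settling, and handing in.

```bash
python3 - <<'E'
from h import *
servo_line(P(-.092),QF,rate=0.03,contact_N=5); sleep(0.6)
c=capture("scene");cv2.imwrite("pics/scene9.png",cv2.resize(c["image"][170:270,280:430],None,fx=5,fy=5,interpolation=cv2.INTER_CUBIC))
print(np.array(current_force()).round(2),np.round(current_position(),4),current_finger_gap(),np.abs(current_qvel()).max(),current_clock())
E
```

```text
[ 0.65  0.18 -0.27] [ 0.5555 -0.1025  0.0814] 0.016016030238330658 0.0019495577366279817 25.35
```

View pics/scene9.png

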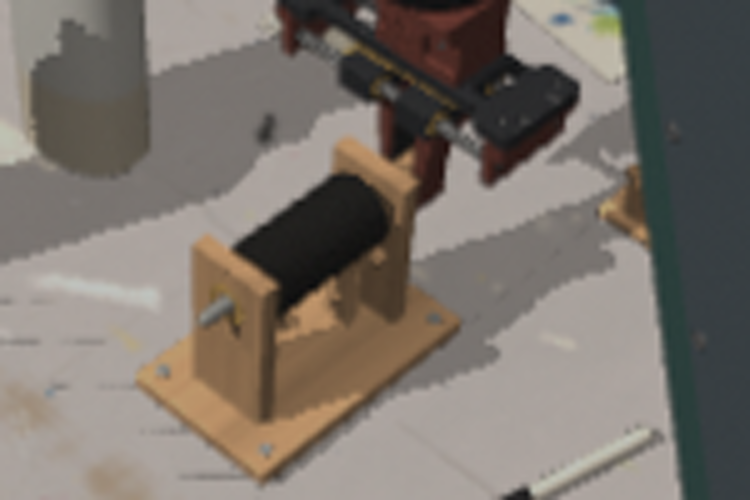

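The tip, at (203,320), sticks out about 16–20 mm. The axle is at rest.

```bash
python3 -c "
from bench import *
close_job()"
```

```text
the job is handed in; nothing more can be done
```

The black roller is in the frame's two V-saddles and the axle is threaded through both bushes and the roller from the -y side. I handed the job in at about 25 s with the handle still gripped. `close_job` reports no verdict.

- **Roller:** it sits level and centred within about 1 mm, with its top at 0.1257 m against the expected 0.125 m. The rod went in without tripping the 4 N contact stop.
- **Axle:** the tip sticks out about 16–20 mm past the far cheek. The scene-camera pixels gave the lower end of that; the handle-to-cheek gap gave the higher. Both are above the required centimetre.
- **Hold:** external force on the tool was under 1 N, the finger gap was 16 mm on the handle, and the joints were essentially still.
- **Disagreement:** the wrist and top cameras differed by up to 2.5 mm in position. I resolved this from where the roller settled and from the grasped handle.
- **Bystanders:** I did not measure their final positions. The arm never worked near the tubes, marker or brayer, and the marker looks in place in the last pictures.

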